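# Refit the service cover of a bench instrument

## Robot

A 6-joint arm with a two-finger parallel gripper is mounted at the origin on the work surface. World frame = base frame: x ahead of the robot, y to its left, z up, the work surface at z = 0. Lengths are in mm, angles in rad, forces in N, time in s.
With the tool pointing down it reaches from about 350 to 925 mm from the base axis. Payload 6.4 kg.
Tool frame: the origin (TCP) lies between the finger pads; the fingertips stand 19 mm ahead of it and the grasp point (between the pads) is the TCP (env.tcp_to_tips is the distance from the TCP to the fingertips, in mm); z points along the fingers, y is the line along which they close (so a half turn about z gives the same grasp; the last joint's range is limited). The gripper opens to 85 mm and grips with 20 to 120 N. Pads are 22 mm wide; open, the fingers measure 114 mm over their backs; the gripper's body (76 mm by 85 mm) begins 54 mm behind the grasp point. The pads swing forward as they close: fully open they stand 13 mm farther back than shut.
Start: joints at [-1.468, 0.245, 1.558, -0, 1.339, -0.174], TCP at [177.636, -625.268, 250.29] pointing down, gripper open.
Joint ranges: [-3.13, 3.13], [-1.02, 2.26], [0.13, 2.54], [-0.95, 4.09], [0.21, 2.88], [-2.74, 2.74]. Speed limits (rad/s): [2.57, 2.57, 3.14, 3.14, 3.14, 3.14].

## Interface

Orientations are given as a unit quaternion [w, x, y, z].
In Python, from workcell import env gives the robot as it stands. The module is installed in compiled form; this text tells all that it offers.
- The arm moves only by the shell command python3 -m creep 'ROWS' [OPENING] [FORCE]. ROWS is JSON, a list of rows, each an object of numbers: "x", "y", "z": the shift along the world's x, y, z as a fraction of full scale; "wx", "wy", "wz": the turn, a rotation vector about the world's x, y, z as a fraction of full scale. In form: [{"x": .., "y": .., "z": .., "wx": .., "wy": .., "wz": ..}, ...]. A call has exactly 5 rows; each row is the pose to reach, as a shift and turn from the pose commanded when the call began, turning the shorter way round; what a row does not reach only later rows make up. Full scale, the value 1, is 500 mm for a shift and 2 pi rad for a turn. A row lasts 1/12 s, in which the tool goes at most 41.7 mm and 7.16 degrees, less where a joint would pass 70% of its speed; a pose out of reach is approached as far as the arm can. A call with a number of a shift or a turn outside -1 to 1 is refused whole. A call with a gripper value outside its range is refused whole. OPENING is the closure, from -1 (fully open) to 1 (shut), set as the call begins (- or left out, the last holds). The fingers move at their own pace and stop on an object; FORCE is the grip in N (left out, the last holds). Time passes only in rows, so rows that repeat a pose let the fingers close, or fill a call up. It gives the time, the measured TCP pose, the force, the opening and the grip force at its end, in the units of the state.
- env.sense(): the state, without advancing time (a new reading comes with each control period).
- env.snapshot(name): name is "scene" or "top" or "wrist"; returns a dict with "image" (400x640x3 uint8, red, green, blue), "vertical_fov" (degrees; the focal length in pixels is half the picture's height over the tangent of half this angle, whatever the lens; pixels are square), "cx", "cy" (the principal point, pixels), "dist_coeffs" ([k1, k2, p1, p2, k3] as OpenCV has them; the pictures are not rectified), "xyz" and "attitude" of the camera in the world; the wrist camera has in their place "tool_from_camera" (4x4, takes a point from camera to tool coordinates, whose origin is the TCP and whose axes are the flange's). Camera axes: x right, y up, looking along -z (the intrinsics and any distortion apply to the point x, -y, -z); pixel columns grow to the right and rows downward; lengths in mm; the calibration is good to about 2 mm. A picture is of the moment at which its call begins: read the wrist's pose just before it. There is no depth.
- env.finish_job(): hands the job in; it is judged then, once.
The state is a dict: "clock": time; "joint_pos": joint angles; "joint_velocities": joint speeds; "joint_torque": joint torques, N m; "tcp_pos": TCP position; "ee_rot": TCP orientation; "force": force on the tool from outside, world axes, zero at the start; "torque": the same for the moment, N m; "width": finger opening in mm; "grip_force": force on a finger pad.
Only numpy, scipy, OpenCV 4.12 (cv2) and the standard library are available. Lean on these libraries where they do the work, as an engineer would, in place of code of your own. Each camera call takes 0.05 s, during which the arm holds its last target. There are 200 camera calls.

## Task

Refit the grey service cover on the tilted bench instrument: take it from its low rest, stand its foot edge on the instrument's ledge, centred, so that it leans back against the instrument's face, and let go of it. Then turn the wing of its quarter-turn fastener until the key behind the cover lines up with the slot in the frame and drops in, and press the cover flush against the frame, squeezing the rubber gasket fully. Finish while still holding the cover pressed flush; leave the beaker, bottle and screwdriver where they are.

Things in the scene. Friction and masses are not known exactly. Their poses are not given: they have to be found in the camera images.
- unit: Fixed bench instrument: a white tilted housing on a grey stand. Origin on the bench under the housing, z up; at yaw 0 its sloping face looks to -x and up. Its base plate spans x -85 to +125 mm, y +-95 mm. Its highest edge, the far edge of the face, is about 0.21 m above the bench.
- face: The instrument's face (the frame for the cover): aluminium plate sloping 38 degrees from horizontal, its surface at z = 0, 186 mm wide. Origin where the ledge meets the face, mid-width; x up the slope, y across, z out. The steel ledge at the foot spans x -12 to 0, y +-85 mm and stands 18 mm out of the face. The refitted cover occupies x 0 to 200, y +-80 mm.
- slot (a point): Centre of the through slot at the plate's surface, 162 mm up the slope from the ledge (face frame 162, 0, 0). The slot is 56 mm long along the face's x (up the slope) and 22 mm wide across, over 20 mm deep.
- gasket (a joint): Squeeze of the rubber gasket, a sprung rectangular rim just within the cover's outline (x 2 to 198 mm, y +-78 mm on the face). 0 = relaxed, standing 5 mm proud of the face plate; 0.005 m = level with the plate. It resists with about 3 N at 0 and 10.5 N at 0.005; the weight of the cover alone barely moves it.
- cover: Loose grey plate 200 x 160 x 6 mm, 0.27 to 0.42 kg. Origin mid back face; x from foot edge (-100 mm) to head edge (+100 mm), y across, z out of the front (back z = 0, front z = 6 mm). On the front a fixed black carrying rib, 40 mm along x, 12 mm wide, up to z = 36 mm, centred on x = -10, y = 0; the fastener at x = 62, y = 0. Starts front side up, foot edge nearest the robot.
- fastener: Quarter-turn fastener, turns about the cover's z; origin on that axis at the cover's back. Front: black wing 40 mm along its x, 10 thick, z = 8 to 36 mm. Back: steel key parallel to the wing, 38 mm along x, 10 thick, down to z = -14 mm. Starts 0.9 to 1.5 rad anticlockwise of the cover's x: turn clockwise. Until within 0.3 rad of the slot it props the cover 3 degrees steeper.
- rib (a point): Grasp point of the rib, on its middle line, 22 mm above the cover's front face (cover frame -10, 0, 28 mm).
- wing (a point): Grasp point of the wing, on the fastener's axis, 22 mm above the cover's front face (fastener frame 0, 0, 28 mm).
- key (a point): Tip of the key, on the fastener's axis, 14 mm behind the cover's back.
- foot (a point): Middle of the cover's foot edge, at its back face (cover frame -100, 0, 0 mm).
- head (a point): Middle of the cover's head edge, at its back face (cover frame 100, 0, 0 mm).
- rest: Fixed low bench rest with two rubber strips across it, 200 x 120 mm, 22 mm high, on which the cover lies at the start (back face 22 mm above the bench). Origin on the bench at its centre.
- beaker: Bystander: glass beaker, 68 mm wide, 110 mm high, origin at the centre of its underside. Leave alone.
- bottle: Bystander: amber bottle, 60 mm wide, 150 mm high, origin at the centre of its underside. Leave alone.
- screwdriver: Bystander: screwdriver, 180 mm long, lying on the bench. Leave alone.

How it is judged:
By the outcome, as a careful person would: the job done as asked, in the order asked, and still so for the second after the job is handed in, while the arm keeps its last pose, push and grip.
It also fails if it takes over 58 s, if anything falls off the work surface, if the arm or the gripper's body presses on something with over 40 N, if the wrist force passes 120 N, or if a joint passes its speed limit or range.

## Working session

There is one attempt and no reset: what is moved stays moved. The work goes in short steps, Python scripts to look and compute and a shell command to move; the robot and the scene stay as the last step left them, time stands still between calls to the robot, and variables do not carry over. Pictures are saved under pics/ and viewed, at most 10 in all, crops included, and the job is handed in when it is done.

```bash
mkdir -p pics; python3 - <<'E'
from workcell import env
import cv2,json,pickle
s=env.sense(); print(s)
d={}
for n in ["scene","top"]:
    p=env.snapshot(n); d[n]=p
    print(n,{k:v for k,v in p.items() if k!="image"})
    cv2.imwrite(f"pics/{n}0.png",p["image"][:,:,::-1])
pickle.dump(d,open("d0.pkl","wb"))
E
```

```text
{'clock': 0.0, 'joint_pos': array([-1.46810805e+00,  2.45806391e-01,  1.55905451e+00,  2.37181793e-05,
        1.33868473e+00, -1.74107816e-01]), 'joint_velocities': array([ 0.00106067, -0.0003713 , -0.00032035, -0.00108923,  0.00145267,
       -0.00087947]), 'joint_torque': array([-1.41644832e-03, -4.29515362e+01, -3.26129544e+01, -2.73034957e-04,
        5.38286258e-03,  7.02178582e-06]), 'tcp_pos': array([ 177.57937507, -624.71761612,  249.1634256 ]), 'ee_rot': array([-9.75457694e-04,  9.90438173e-01,  1.37953879e-01,  4.63939364e-05]), 'force': array([-0.09677485, -0.61039151, -0.45989612]), 'torque': array([0.02845256, 0.03527337, 0.06113677]), 'grip_force': 0.0, 'width': 85.36292627579387}
scene {'vertical_fov': 49.68018165708233, 'cx': 319.90179679615903, 'cy': 204.60696171392328, 'dist_coeffs': array([-0.00255529,  0.        ,  0.        ,  0.        ,  0.        ]), 'xyz': array([1177.52121528, -523.71800159, 1001.08131448]), 'attitude': array([0.85456243, 0.33204883, 0.1365682 , 0.37525425])}
top {'vertical_fov': 50.395692034389754, 'cx': 319.0306780232323, 'cy': 195.59946799725128, 'dist_coeffs': array([-8.02927338e-05,  0.00000000e+00,  0.00000000e+00,  0.00000000e+00,
        0.00000000e+00]), 'xyz': array([ 406.34449989,    2.3578191 , 1349.26770927]), 'attitude': array([-0.69549911, -0.05647296,  0.06745446,  0.71312109])}
```

View pics/scene0.png

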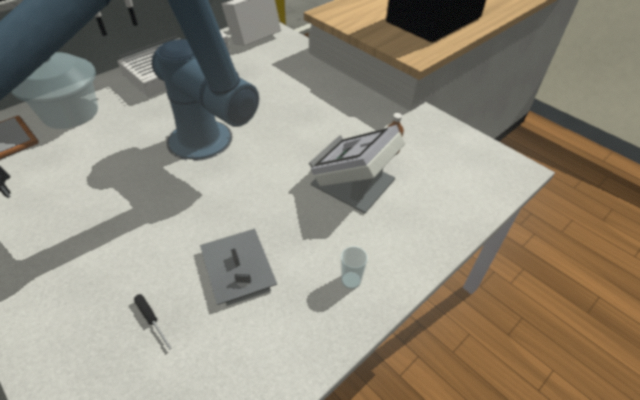

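View pics/top0.png

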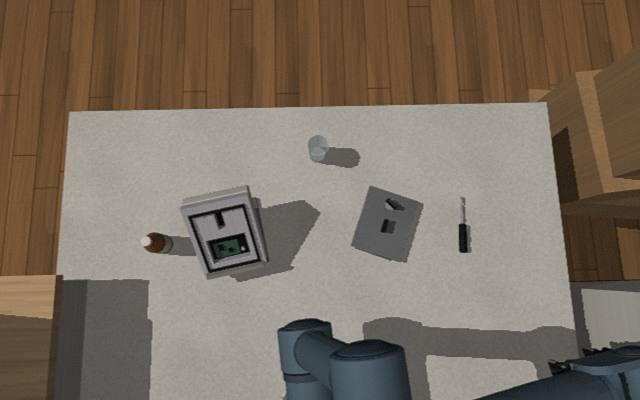

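The scene shows the arm at the upper left, the cover lying at about (237,267), the unit at (355,160) and the beaker at (352,267). The top view (up = +x, left = +y) shows the cover at (388,224), with the rib at (388,226) and the wing at (394,204). The unit's gasket rim runs from about (184,207) to (268,262), with its slot near (220,218).

```bash
cat > h.py <<'E'
import numpy as np,cv2
from scipy.spatial.transform import Rotation as R
from workcell import env
def rq(q): return R.from_quat([q[1],q[2],q[3],q[0]])
def cam(p,s=None):
    H,W=p["image"].shape[:2]; f=H/2/np.tan(np.radians(p["vertical_fov"])/2)
    K=np.array([[f,0,p["cx"]],[0,f,p["cy"]],[0,0,1]])
    if "xyz" in p: M=rq(p["attitude"]).as_matrix(); o=np.array(p["xyz"])
    else:
        T=np.array(p["tool_from_camera"]); Rt=rq(s["ee_rot"]).as_matrix()
        M=Rt@T[:3,:3]; o=Rt@T[:3,3]+s["tcp_pos"]
    return K,np.array(p["dist_coeffs"]),M,o
def rays(c,px):
    K,d,M,o=c
    u=cv2.undistortPoints(np.array(px,float).reshape(-1,1,2),K,d).reshape(-1,2)
    v=np.c_[u[:,0],-u[:,1],-np.ones(len(u))]@M.T
    return o,v/np.linalg.norm(v,axis=1)[:,None]
def onz(c,px,z):
    o,v=rays(c,px); return o+v*((z-o[2])/v[:,2])[:,None]
def onplane(c,px,p0,n):
    o,v=rays(c,px); return o+v*(((p0-o)@n)/(v@n))[:,None]
def tri(cs,pxs):
    A=np.zeros((3,3));b=np.zeros(3);L=[]
    for c,px in zip(cs,pxs):
        o,v=rays(c,[px]);P=np.eye(3)-np.outer(v[0],v[0]);A+=P;b+=P@o;L.append((P,o))
    x=np.linalg.solve(A,b);return x,[np.linalg.norm(P@(x-o)) for P,o in L]
def proj(c,X):
    K,d,M,o=c; q=(np.atleast_2d(X)-o)@M*[1,-1,-1]
    return cv2.projectPoints(q.reshape(-1,1,3),np.zeros(3),np.zeros(3),K,d)[0].reshape(-1,2)
def snap(n,name=None):
    s=env.sense();p=env.snapshot(n)
    if name: cv2.imwrite("pics/"+name,p["image"][:,:,::-1])
    return p,cam(p,s),s
E
python3 - <<'E'
from h import *
import pickle
d=pickle.load(open("d0.pkl","rb"));c=cam(d["top"]);im=d["top"]["image"]
g=im.astype(int)
# cover: mid-grey, in roi
x0,x1,y0,y1=345,430,180,268
r=g[y0:y1,x0:x1].sum(2)/3
print("levels cover",im[235,370],im[215,410],im[150,400],im[204,394],im[226,388])
m=((r<150)).astype(np.uint8)
n,l,st,ce=cv2.connectedComponentsWithStats(m);k=1+st[1:,4].argmax()
cn=max(cv2.findContours((l==k).astype(np.uint8),0,2)[0],key=cv2.contourArea)
rc=cv2.minAreaRect(cn);bx=cv2.boxPoints(rc)+[x0,y0]
W=onz(c,bx,28);print(bx,W,[np.linalg.norm(W[i]-W[i-1]) for i in range(4)],W.mean(0))
m=(r<75).astype(np.uint8);n,l,st,ce=cv2.connectedComponentsWithStats(m)
for i in range(1,n):
    if st[i,4]>15:
        q=cv2.minAreaRect(np.argwhere(l==i)[:,::-1].astype(np.float32));print(st[i,4],onz(c,cv2.boxPoints(q)+[x0,y0],64).round(0).tolist(),onz(c,[ce[i]+[x0,y0]],60))
a=cv2.resize(im[170:290,165:285],(400,400),interpolation=cv2.INTER_CUBIC)
s=d["scene"]["image"]
b=cv2.resize(s[105:225,290:410],(400,400),interpolation=cv2.INTER_CUBIC)
cv2.imwrite("pics/crop0.png",np.hstack([a,b])[:,:,::-1])
E
```

```text
levels cover [89 92 91] [83 87 84] [168 163 157] [41 40 42] [53 53 54]
[[348.35552216 247.17383575]
 [368.71025848 184.25920105]
 [425.84729767 202.74472046]
 [405.49256134 265.65935516]] [[ 476.21306466 -107.7893206    28.        ]
 [ 673.18126135 -180.10920465   28.        ]
 [ 609.40641072 -358.05574186   28.        ]
 [ 415.24310221 -281.48518703   28.        ]] [np.float64(184.08582329458554), np.float64(209.82525142450507), np.float64(189.0296317431779), np.float64(208.71617147968792)] [ 543.51095974 -231.85986354   28.        ]
128 [[613.0, -221.0, 64.0], [631.0, -237.0, 64.0], [590.0, -283.0, 64.0], [571.0, -266.0, 64.0]] [[ 601.95873703 -252.41366967   60.        ]]
175 [[520.0, -201.0, 64.0], [561.0, -215.0, 64.0], [549.0, -254.0, 64.0], [508.0, -239.0, 64.0]] [[ 535.20504558 -227.45679301   60.        ]]
```

View pics/crop0.png

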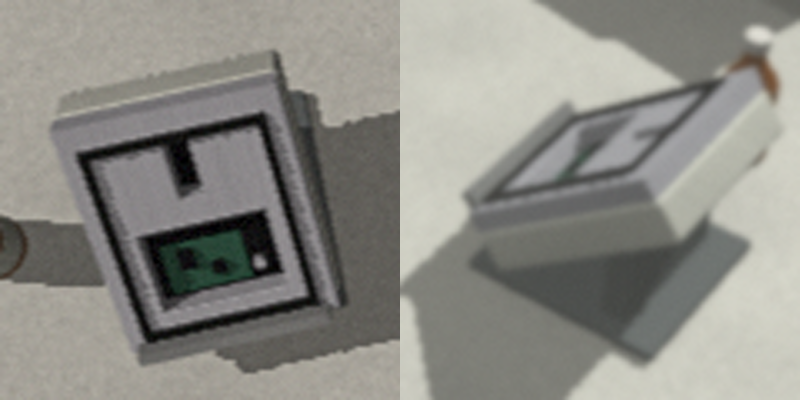

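Crop (left, top view): the gasket rim's corners are at about (80,155), (268,115), (318,303) and (150,340), with the slot at (183,165). Right (scene): the same rim's corners are at about (490,200), (622,180), (715,82) and (580,118), with the ledge on the left. Rib and wing are 71 mm apart (72 expected), so I move above the cover.

```bash
python3 -m creep '[{"x":0.048,"y":0.053,"z":0,"wz":-0.007},{"x":0.096,"y":0.106,"z":0,"wz":-0.014},{"x":0.144,"y":0.159,"z":0,"wz":-0.021},{"x":0.192,"y":0.212,"z":0,"wz":-0.028},{"x":0.24,"y":0.265,"z":0,"wz":-0.034}]' -1 60
python3 -m creep '[{"x":0.048,"y":0.053,"z":0,"wz":-0.007},{"x":0.096,"y":0.106,"z":0,"wz":-0.014},{"x":0.144,"y":0.159,"z":0,"wz":-0.021},{"x":0.192,"y":0.212,"z":0,"wz":-0.028},{"x":0.24,"y":0.265,"z":0,"wz":-0.034}]'
python3 -m creep '[{"x":0.048,"y":0.053,"z":0,"wz":-0.007},{"x":0.096,"y":0.106,"z":0,"wz":-0.014},{"x":0.144,"y":0.159,"z":0,"wz":-0.021},{"x":0.192,"y":0.212,"z":0,"wz":-0.028},{"x":0.236,"y":0.265,"z":0,"wz":-0.033}]'
python3 - <<'E'
from h import *
import pickle
d=pickle.load(open("d0.pkl","rb"));ct=cam(d["top"]);cs=cam(d["scene"])
T=[(189,216.5),(245.4,204.5),(260.4,261),(210,272)];S=[(384.5,129.6),(356.6,159),(317,165),(344,140.4)]
for a,b in zip(T,S): print(*tri([ct,cs],[a,b]))
p,c,s=snap("wrist","w1.png");pickle.dump((p,s),open("w1.pkl","wb"))
print(s["tcp_pos"],s["ee_rot"],s["joint_pos"],p["tool_from_camera"],p["vertical_fov"])
print(proj(c,[[535,-227,58],[602,-252,58]]))
E
```

```text
[560.31606629 336.20214781 192.10480069] [np.float64(2.278063061097762), np.float64(2.2780630610976913)]
[590.89398258 183.86611174 185.63096168] [np.float64(2.1993652124075576), np.float64(2.199365212407644)]
[442.39868668 161.83805331  73.00696766] [np.float64(4.354205627708783), np.float64(4.354205627708925)]
[414.39225512 310.15335788  73.48347546] [np.float64(4.588222744268772), np.float64(4.588222744268865)]
[ 177.59577628 -624.76663589  249.26904997] [-8.99603008e-04  9.90436384e-01  1.37967240e-01  3.95201749e-05] [-1.46808734e+00  2.45757879e-01  1.55891577e+00  1.51792620e-05
  1.33871989e+00 -1.74112099e-01] [[ 1.97231576e-04  9.50030128e-01  3.12158159e-01  7.97655877e+01]
 [ 9.99999870e-01 -3.34300693e-04  3.85587166e-04 -1.51286299e-02]
 [ 4.70674114e-04  3.12158042e-01 -9.50030071e-01 -1.22689800e+02]
 [ 0.00000000e+00  0.00000000e+00  0.00000000e+00  1.00000000e+00]] 68.52340789478706
[[-101.1254679  -470.61655827]
 [ -65.51401523 -608.67445851]]invalid input
invalid input
invalid input
```

View pics/w1.png

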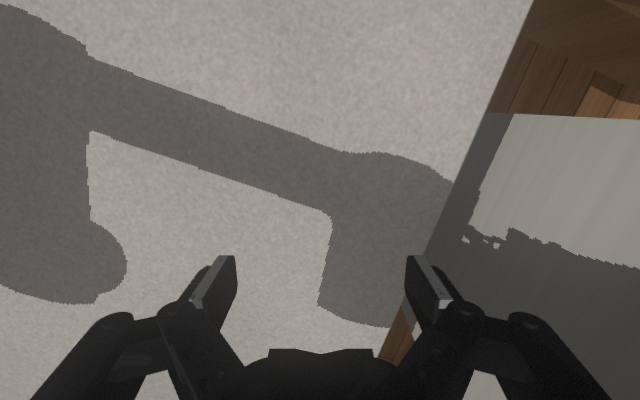

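The wrist picture shows only the bare bench and the fingers: the arm did not move because the rows need all six keys. I retry with full rows.

```bash
python3 -m creep '[{"x":0.048,"y":0.053,"z":0,"wx":0,"wy":0,"wz":-0.007},{"x":0.096,"y":0.106,"z":0,"wx":0,"wy":0,"wz":-0.014},{"x":0.144,"y":0.159,"z":0,"wx":0,"wy":0,"wz":-0.021},{"x":0.192,"y":0.212,"z":0,"wx":0,"wy":0,"wz":-0.028},{"x":0.24,"y":0.265,"z":0,"wx":0,"wy":0,"wz":-0.034}]' -1 60
python3 -m creep '[{"x":0.048,"y":0.053,"z":0,"wx":0,"wy":0,"wz":-0.007},{"x":0.096,"y":0.106,"z":0,"wx":0,"wy":0,"wz":-0.014},{"x":0.144,"y":0.159,"z":0,"wx":0,"wy":0,"wz":-0.021},{"x":0.192,"y":0.212,"z":0,"wx":0,"wy":0,"wz":-0.028},{"x":0.24,"y":0.265,"z":0,"wx":0,"wy":0,"wz":-0.034}]'
python3 -m creep '[{"x":0.048,"y":0.053,"z":0,"wx":0,"wy":0,"wz":-0.007},{"x":0.096,"y":0.106,"z":0,"wx":0,"wy":0,"wz":-0.014},{"x":0.144,"y":0.159,"z":0,"wx":0,"wy":0,"wz":-0.021},{"x":0.192,"y":0.212,"z":0,"wx":0,"wy":0,"wz":-0.028},{"x":0.236,"y":0.265,"z":0,"wx":0,"wy":0,"wz":-0.033}]'
python3 - <<'E'
from h import *
import pickle
p,c,s=snap("wrist","w2.png");pickle.dump((p,s),open("w2.pkl","wb"))
print(s["tcp_pos"],s["ee_rot"],s["joint_pos"])
print(proj(c,[[535,-227,58],[602,-252,58]]))
E
```

```text
clock: 0.57
tcp_pos: [298.4, -491.2, 249.9]
ee_rot: [-0.0, 1.0, 0.03, -0.0]
force: [-0.0, -0.2, -0.0]
width: 85.3
grip_force: 0.0
clock: 0.98
tcp_pos: [418.4, -358.6, 250.1]
ee_rot: [-0.0, 0.997, -0.076, -0.0]
force: [0.6, -0.3, -0.1]
width: 85.3
grip_force: 0.0
clock: 1.4
tcp_pos: [536.6, -226.1, 250.1]
ee_rot: [-0.0, 0.984, -0.179, -0.0]
force: [0.9, 0.5, -0.7]
width: 85.1
grip_force: 0.0
[ 536.59696936 -226.09954646  250.10118712] [-5.21464454e-05  9.83886031e-01 -1.78796725e-01 -8.34371537e-05] [-5.93395295e-01  8.86626445e-02  1.73491126e+00  2.93559571e-05
  1.31821347e+00  1.33692036e+00]
[[321.55522747 180.47741186]
 [321.4894024  113.06297157]]
```

View pics/w2.png

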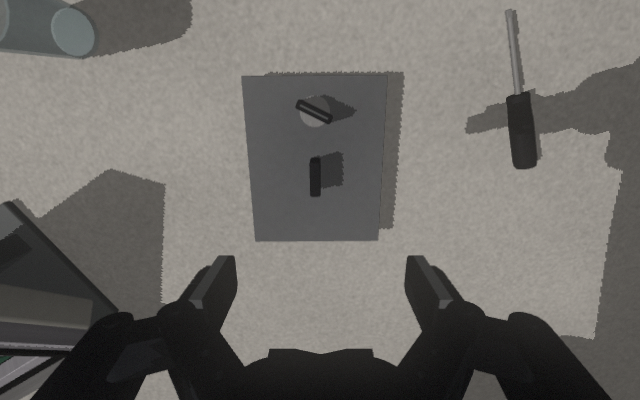

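The wrist view shows the cover with corners at about (242,76), (387,74), (379,241) and (255,241). The rib is at (315,176), the wing at (314,111), turned about 1.1-1.2 rad from the cover's x, and the screwdriver is to the right.

```bash
python3 - <<'E'
from h import *
import pickle
p,s=pickle.load(open("w2.pkl","rb"));c=cam(p,s);im=p["image"];g=im.astype(float).mean(2)
print([g[r,q] for r,q in [(220,270),(150,280),(175,315),(175,335),(150,395),(300,300),(111,322),(185,316),(160,316)]])
for (r0,r1,c0,c1,n) in [(92,132,290,340,"wing"),(150,202,304,328,"rib")]:
    roi=g[r0:r1,c0:c1]; m=(roi<52).astype(np.uint8)
    k,l,st,ce=cv2.connectedComponentsWithStats(m);i=1+st[1:,4].argmax()
    q=cv2.minAreaRect(np.argwhere(l==i)[:,::-1].astype(np.float32));b=cv2.boxPoints(q)+[c0,r0]
    print(n,st[i],q,b.round(1).tolist()); W=onz(c,b,58);print(W.round(1).tolist(),[round(float(np.linalg.norm(W[j]-W[j-1])),1) for j in range(4)],W.mean(0))
px=[(242.5,76.5),(386.5,74.5),(378.5,241),(255.5,241)]
W=onz(c,px,28);print(W.round(1).tolist(),[np.linalg.norm(W[j]-W[j-1]).round(1) for j in range(4)],W.mean(0))
for a,b in [(3,0),(2,1)]: v=W[b]-W[a];print("yaw",np.arctan2(v[1],v[0]))
for a,b in [(2,3),(1,0)]: v=W[b]-W[a];print("yaw",np.arctan2(-v[0],v[1]))
r=im[70:205,230:395];cv2.imwrite("pics/c2.png",cv2.resize(r,None,fx=4,fy=4,interpolation=cv2.INTER_CUBIC)[:,:,::-1])
E
```

```text
[np.float64(87.66666666666667), np.float64(85.66666666666667), np.float64(32.666666666666664), np.float64(55.666666666666664), np.float64(89.33333333333333), np.float64(143.0), np.float64(31.0), np.float64(35.333333333333336), np.float64(29.666666666666668)]
wing [  6   8  37  24 297] ((24.200000762939453, 19.10000228881836), (38.9075813293457, 9.838699340820312), 26.56505012512207) [[294.6, 106.8], [299.0, 98.0], [333.8, 115.4], [329.4, 124.2]]
[[617.4, -228.4, 58.0], [623.8, -235.8, 58.0], [595.4, -263.1, 58.0], [588.7, -255.8, 58.0]] [39.7, 9.7, 39.4, 9.9] [ 606.31327717 -245.77283947   58.        ]
rib [  5   7  12  40 430] ((10.5, 26.5), (39.0, 11.0), 90.0) [[309.0, 157.0], [320.0, 157.0], [320.0, 196.0], [309.0, 196.0]]
[[564.2, -223.5, 58.0], [560.0, -234.6, 58.0], [518.8, -219.1, 58.0], [523.1, -207.5, 58.0]] [44.0, 11.8, 44.0, 12.4] [ 541.51541274 -221.14845578   58.        ]
[[667.2, -184.7, 28.0], [614.0, -332.0, 28.0], [426.1, -265.2, 28.0], [482.1, -115.9, 28.0]] [np.float64(197.5), np.float64(156.6), np.float64(199.5), np.float64(159.5)] [ 547.35693462 -224.43787561   28.        ]
yaw -0.35621081610363153
yaw -0.3414762489794669
yaw -0.3591305958060351
yaw -0.34663143329512497
```

View pics/c2.png

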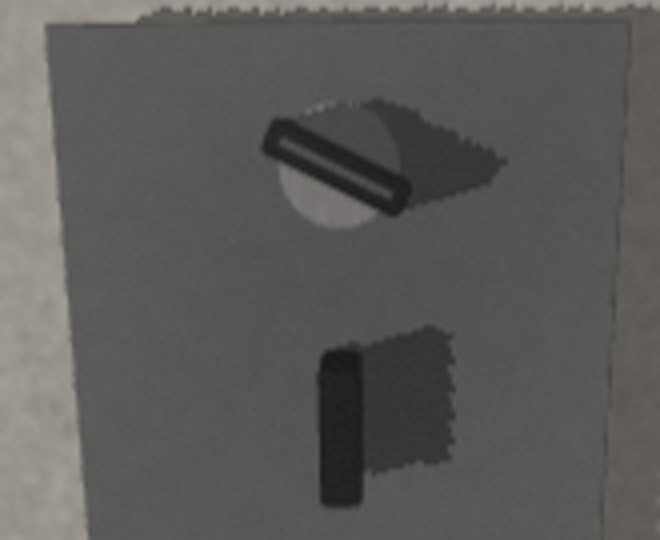

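The crop confirms a long rib centred at about (341,428) and the wing at (337,167), about 1.2 rad anticlockwise of cover x. The measured cover is 198 x 158 mm (200 x 160 expected) with yaw -0.35, so I descend and grip.

```bash
python3 -m creep '[{"x":0.001,"y":0.003,"z":-0.06,"wx":0,"wy":0,"wz":0.001},{"x":0.002,"y":0.006,"z":-0.12,"wx":0,"wy":0,"wz":0.001},{"x":0.003,"y":0.009,"z":-0.18,"wx":0,"wy":0,"wz":0.001},{"x":0.004,"y":0.011,"z":-0.24,"wx":0,"wy":0,"wz":0.001},{"x":0.004,"y":0.011,"z":-0.3,"wx":0,"wy":0,"wz":0.001}]' -1 60
python3 -m creep '[{"x":0,"y":0,"z":-0.03,"wx":0,"wy":0,"wz":0},{"x":0,"y":0,"z":-0.06,"wx":0,"wy":0,"wz":0},{"x":0,"y":0,"z":-0.085,"wx":0,"wy":0,"wz":0},{"x":0,"y":0,"z":-0.098,"wx":0,"wy":0,"wz":0},{"x":0,"y":0,"z":-0.098,"wx":0,"wy":0,"wz":0}]'
python3 -m creep '[{"x":0,"y":0,"z":0,"wx":0,"wy":0,"wz":0},{"x":0,"y":0,"z":0,"wx":0,"wy":0,"wz":0},{"x":0,"y":0,"z":0,"wx":0,"wy":0,"wz":0},{"x":0,"y":0,"z":0,"wx":0,"wy":0,"wz":0},{"x":0,"y":0,"z":0,"wx":0,"wy":0,"wz":0}]' 1 90
python3 -m creep '[{"x":0,"y":0,"z":0,"wx":0,"wy":0,"wz":0},{"x":0,"y":0,"z":0,"wx":0,"wy":0,"wz":0},{"x":0,"y":0,"z":0,"wx":0,"wy":0,"wz":0},{"x":0,"y":0,"z":0,"wx":0,"wy":0,"wz":0},{"x":0,"y":0,"z":0,"wx":0,"wy":0,"wz":0}]'

```

```text
clock: 1.87
tcp_pos: [537.4, -221.8, 98.8]
ee_rot: [-0.0, 0.985, -0.175, -0.0]
force: [-0.2, -0.2, -0.8]
width: 85.0
grip_force: 0.0
clock: 2.28
tcp_pos: [536.7, -221.7, 49.7]
ee_rot: [-0.001, 0.985, -0.175, -0.001]
force: [0.1, 0.2, 0.3]
width: 85.3
grip_force: 0.0
clock: 2.7
tcp_pos: [538.0, -222.5, 52.0]
ee_rot: [0.0, 0.985, -0.175, 0.001]
force: [-0.5, -0.0, -0.4]
width: 25.6
grip_force: 0.0
clock: 3.12
tcp_pos: [538.2, -222.3, 52.1]
ee_rot: [-0.0, 0.985, -0.175, 0.0]
force: [-0.6, 1.8, 5.1]
width: 10.5
grip_force: 89.3
```

```bash
python3 -m creep '[{"x":0,"y":0,"z":0,"wx":0,"wy":0,"wz":0},{"x":0,"y":0,"z":0,"wx":0,"wy":0,"wz":0},{"x":0,"y":0,"z":0,"wx":0,"wy":0,"wz":0},{"x":0,"y":0,"z":0,"wx":0,"wy":0,"wz":0},{"x":0,"y":0,"z":0.02,"wx":0,"wy":0,"wz":0}]' -1 60
python3 -m creep '[{"x":0,"y":0,"z":0.06,"wx":0,"wy":0,"wz":0},{"x":0,"y":0,"z":0.12,"wx":0,"wy":0,"wz":0},{"x":0,"y":0,"z":0.18,"wx":0,"wy":0,"wz":0},{"x":0,"y":0,"z":0.24,"wx":0,"wy":0,"wz":0},{"x":0,"y":0,"z":0.3,"wx":0,"wy":0,"wz":0}]'
python3 -m creep '[{"x":-0.005,"y":0.063,"z":0.018,"wx":0,"wy":0,"wz":0.006},{"x":-0.01,"y":0.126,"z":0.036,"wx":0,"wy":0,"wz":0.012},{"x":-0.015,"y":0.189,"z":0.054,"wx":0,"wy":0,"wz":0.018},{"x":-0.02,"y":0.252,"z":0.072,"wx":0,"wy":0,"wz":0.024},{"x":-0.023,"y":0.315,"z":0.09,"wx":0,"wy":0,"wz":0.029}]'
python3 -m creep '[{"x":-0.005,"y":0.063,"z":0.018,"wx":0,"wy":0,"wz":0.006},{"x":-0.01,"y":0.126,"z":0.036,"wx":0,"wy":0,"wz":0.012},{"x":-0.015,"y":0.189,"z":0.054,"wx":0,"wy":0,"wz":0.018},{"x":-0.02,"y":0.252,"z":0.072,"wx":0,"wy":0,"wz":0.024},{"x":-0.023,"y":0.315,"z":0.09,"wx":0,"wy":0,"wz":0.029}]'
python3 -m creep '[{"x":-0.005,"y":0.063,"z":0.018,"wx":0,"wy":0,"wz":0.006},{"x":-0.01,"y":0.126,"z":0.036,"wx":0,"wy":0,"wz":0.012},{"x":-0.015,"y":0.189,"z":0.054,"wx":0,"wy":0,"wz":0.018},{"x":-0.02,"y":0.252,"z":0.072,"wx":0,"wy":0,"wz":0.024},{"x":-0.023,"y":0.31,"z":0.09,"wx":0,"wy":0,"wz":0.029}]'
python3 -m creep '[{"x":0,"y":0,"z":0,"wx":0,"wy":0,"wz":0},{"x":0,"y":0,"z":0,"wx":0,"wy":0,"wz":0},{"x":0,"y":0,"z":0,"wx":0,"wy":0,"wz":0},{"x":0,"y":0,"z":0,"wx":0,"wy":0,"wz":0},{"x":0,"y":0,"z":0,"wx":0,"wy":0,"wz":0}]' | sed -n 1,3p
python3 - <<'E'
from h import *
import pickle
p,c,s=snap("wrist","w3.png");pickle.dump((p,s),open("w3.pkl","wb"))
print(s["joint_pos"])
E
```

```text
clock: 3.53
tcp_pos: [536.1, -221.4, 59.4]
ee_rot: [-0.001, 0.985, -0.175, -0.002]
force: [0.4, 0.3, 0.3]
width: 70.0
grip_force: 0.0
clock: 3.95
tcp_pos: [537.5, -222.2, 213.6]
ee_rot: [0.0, 0.985, -0.175, 0.0]
force: [0.5, -0.2, 0.6]
width: 85.3
grip_force: 0.0
clock: 4.37
tcp_pos: [525.6, -63.4, 257.5]
ee_rot: [0.0, 0.996, -0.084, 0.0]
force: [0.8, -0.1, -0.0]
width: 85.2
grip_force: 0.0
clock: 4.78
tcp_pos: [514.0, 94.2, 302.6]
ee_rot: [0.0, 1.0, 0.007, 0.001]
force: [1.2, 0.1, 0.2]
width: 85.7
grip_force: 0.0
clock: 5.2
tcp_pos: [502.4, 249.5, 347.6]
ee_rot: [-0.0, 0.995, 0.099, 0.0]
force: [-0.3, -1.3, 0.5]
width: 85.2
grip_force: 0.0
clock: 5.62
tcp_pos: [503.1, 246.6, 345.8]
ee_rot: [0.0, 0.995, 0.097, -0.0]
[ 2.53499629e-01 -2.95922747e-02  1.68161086e+00 -1.15379292e-04
  1.49055357e+00  1.63097094e+00]
```

View pics/w3.png

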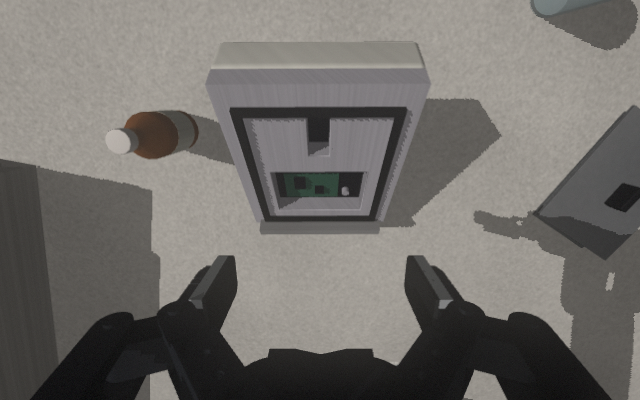

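The wrist view shows the face centred: gasket rim corners at about (231,108), (408,108), (377,221) and (261,221), slot at (318,130), ledge below at rows 222-234 and the bottle at (150,135).

```bash
cat > face.py <<'E'
from h import *
import pickle
p,s=pickle.load(open("w3.pkl","rb"));c=cam(p,s);g=cv2.GaussianBlur(p["image"].astype(np.float32).mean(2),(3,3),0)
# sub-pixel outer edge along scan lines: light (frame) -> dark (gasket)
def edge(line):  # position of steepest fall
    d=np.diff(line);i=d.argmin();
    if 0<i<len(d)-1:
        a,b,e=d[i-1],d[i],d[i+1];i=i+.5*(a-e)/(a-2*b+e)
    return i+.5
def fit(pts): return cv2.fitLine(np.array(pts,np.float32),cv2.DIST_HUBER,0,.01,.01).ravel()
L=fit([(int(231+(r-108)*.265)-10+edge(g[r,int(231+(r-108)*.265)-10:][:18]),r) for r in range(118,212,3)])
Rr=fit([(int(408-(r-108)*.27)+10-edge(g[r,int(408-(r-108)*.27)+10:400-1000 if 0 else None:-1][:18] if 0 else g[r,int(408-(r-108)*.27)-8:int(408-(r-108)*.27)+11][::-1]),r) for r in range(118,212,3)])
T=fit([(q,98+edge(g[98:114,q])) for q in range(240,400,4)])
B=fit([(q,230-edge(g[210:231,q][::-1])) for q in range(275,366,4)])
def X(a,b):
    t=np.linalg.solve(np.c_[a[:2],-b[:2]],b[2:]-a[2:]);return a[2:]+t[0]*a[:2]
C=[X(T,L),X(T,Rr),X(B,Rr),X(B,L)]
if __name__=="__main__":
    print(np.round(C,1).tolist()); print(g[200:240:2,320].round(), g[200:240:2,270].round())
    def sep(px,h): W=onz(c,px,h);return np.linalg.norm(W[0]-W[1]),W
    for nm,px in [("head",C[:2]),("foot",[C[3],C[2]])]:
        a,_=sep(px,0);b,_=sep(px,100);h=(156-a)/(b-a)*100;W=sep(px,h)[1]
        print(nm,h,W.round(1).tolist(),W.mean(0),"yaw",np.arctan2(-(W[0]-W[1])[0],(W[0]-W[1])[1]))
    F=np.array([[198,78,5],[198,-78,5],[2,-78,5],[2,78,5.]])
    K,d,M,o=c
    ok,rv,tv=cv2.solvePnP(F,np.array(C),K,d)
    Rm=M@np.diag([1,-1,-1])@cv2.Rodrigues(rv)[0];t=M@(np.diag([1,-1,-1])@tv.ravel())+o
    print("pnp",t,R.from_matrix(Rm).as_euler("ZYX",degrees=True))
E
python3 face.py
```

```text
[[227.5, 106.9000015258789], [408.0, 106.19999694824219], [373.79998779296875, 220.89999389648438], [264.70001220703125, 221.5]]
[120. 121. 120. 122. 127. 138. 129. 122.  66.  43.  51.  89. 101.  99.
  99. 103. 106. 136. 153. 153.] [102.  99.  96.  96.  96.  94.  90.  81.  52.  47.  51.  85.  99.  98.
  98. 100. 103. 134. 154. 149.]
head 202.50086866805913 [[563.1, 340.3, 202.5], [593.7, 187.3, 202.5]] [578.38712374 263.80479243 202.50086867] yaw 0.19746400839464015
foot 79.47246940659485 [[408.4, 309.3, 79.5], [439.3, 156.4, 79.5]] [423.86559381 232.8586191   79.47246941] yaw 0.19931985479184525
pnp [426.90966944 233.45761647  78.0715605 ] [ 1.13261060e+01 -3.73115164e+01  2.88769545e-02]
```

```bash
python3 - <<'E'
from face import *
for r in range(114,218,12):
    x0=int(231+(r-108)*.265);x1=int(408-(r-108)*.27)
    print(r,x0-10,g[r,x0-10:x0+14].round().astype(int).tolist(),"|",x1-12,g[r,x1-12:x1+10].round().astype(int).tolist())
for q in (250,280,360,390): print(q,g[98:114,q].round().astype(int).tolist(),"|",g[210:230,q].round().astype(int).tolist())
E
```

```text
114 222 [126, 125, 125, 126, 126, 126, 127, 116, 83, 54, 45, 45, 46, 45, 45, 45, 45, 45, 44, 45, 45, 45, 45, 45] | 394 [43, 43, 43, 44, 43, 44, 44, 44, 44, 44, 45, 54, 73, 89, 94, 95, 95, 97, 108, 121, 125, 125]
126 225 [125, 126, 125, 125, 125, 125, 125, 127, 111, 75, 49, 43, 43, 44, 44, 43, 43, 42, 44, 60, 82, 93, 93, 94] | 391 [111, 77, 50, 42, 42, 42, 42, 42, 42, 43, 49, 65, 85, 94, 94, 95, 96, 100, 110, 121, 126, 126]
138 228 [127, 126, 126, 126, 125, 125, 126, 126, 127, 111, 75, 50, 44, 43, 44, 44, 44, 44, 43, 51, 73, 90, 94, 94] | 387 [128, 107, 69, 45, 41, 41, 42, 41, 41, 41, 45, 59, 80, 92, 94, 94, 97, 105, 111, 116, 123, 126]
150 232 [127, 126, 126, 126, 126, 126, 126, 127, 127, 108, 70, 47, 44, 43, 44, 44, 43, 42, 46, 63, 85, 94, 94, 94] | 384 [127, 103, 64, 43, 41, 41, 41, 41, 41, 43, 51, 70, 89, 95, 94, 95, 98, 105, 116, 124, 127, 126]
162 235 [127, 127, 126, 126, 126, 126, 126, 127, 127, 124, 102, 65, 46, 44, 44, 44, 44, 43, 43, 55, 77, 91, 94, 93] | 381 [127, 102, 62, 42, 41, 41, 41, 41, 41, 45, 61, 82, 93, 96, 103, 115, 124, 126, 127, 127, 126, 123]
174 238 [139, 130,
[... 850 characters left out ...]
17, 103, 95, 95]
250 [126, 126, 126, 126, 126, 126, 126, 122, 108, 79, 53, 44, 44, 45, 45, 45] | [154, 152, 152, 152, 152, 153, 154, 154, 153, 153, 154, 155, 154, 152, 150, 151, 154, 154, 153, 151]
280 [127, 127, 127, 126, 126, 126, 126, 123, 108, 78, 52, 43, 44, 44, 43, 43] | [131, 133, 131, 130, 124, 100, 68, 50, 46, 46, 50, 64, 83, 95, 99, 99, 98, 98, 97, 98]
360 [127, 127, 126, 126, 126, 126, 126, 121, 100, 68, 47, 43, 43, 42, 42, 42] | [135, 130, 128, 128, 120, 91, 59, 46, 45, 45, 52, 70, 89, 98, 100, 100, 100, 100, 100, 101]
390 [129, 129, 129, 129, 129, 128, 128, 121, 95, 62, 45, 43, 43, 43, 43, 43] | [96, 95, 94, 94, 93, 93, 94, 94, 95, 95, 95, 95, 96, 96, 96, 96, 107, 134, 153, 157]
```

The two ray-cast edges agree: yaw 0.198, slope 38.0 deg, and an edge-to-edge length of 200 mm (196 expected). The far edge comes out near 0.21 m, as stated. I go back, grip the cover and lift it.

```bash
python3 -m creep '[{"x":0.005,"y":-0.063,"z":-0.018,"wx":0,"wy":0,"wz":-0.006},{"x":0.01,"y":-0.126,"z":-0.036,"wx":0,"wy":0,"wz":-0.012},{"x":0.015,"y":-0.189,"z":-0.054,"wx":0,"wy":0,"wz":-0.018},{"x":0.02,"y":-0.252,"z":-0.072,"wx":0,"wy":0,"wz":-0.024},{"x":0.023,"y":-0.315,"z":-0.09,"wx":0,"wy":0,"wz":-0.029}]' -1 60 >/dev/null
python3 -m creep '[{"x":0.005,"y":-0.063,"z":-0.018,"wx":0,"wy":0,"wz":-0.006},{"x":0.01,"y":-0.126,"z":-0.036,"wx":0,"wy":0,"wz":-0.012},{"x":0.015,"y":-0.189,"z":-0.054,"wx":0,"wy":0,"wz":-0.018},{"x":0.02,"y":-0.252,"z":-0.072,"wx":0,"wy":0,"wz":-0.024},{"x":0.023,"y":-0.315,"z":-0.09,"wx":0,"wy":0,"wz":-0.029}]' >/dev/null
python3 -m creep '[{"x":0.005,"y":-0.063,"z":-0.018,"wx":0,"wy":0,"wz":-0.006},{"x":0.01,"y":-0.126,"z":-0.036,"wx":0,"wy":0,"wz":-0.012},{"x":0.015,"y":-0.189,"z":-0.054,"wx":0,"wy":0,"wz":-0.018},{"x":0.02,"y":-0.252,"z":-0.072,"wx":0,"wy":0,"wz":-0.024},{"x":0.023,"y":-0.31,"z":-0.09,"wx":0,"wy":0,"wz":-0.029}]' | sed -n 2,3p
python3 -m creep '[{"x":0,"y":0,"z":-0.05,"wx":0,"wy":0,"wz":0},{"x":0,"y":0,"z":-0.11,"wx":0,"wy":0,"wz":0},{"x":0,"y":0,"z":-0.17,"wx":0,"wy":0,"wz":0},{"x":0,"y":0,"z":-0.23,"wx":0,"wy":0,"wz":0},{"x":0,"y":0,"z":-0.28,"wx":0,"wy":0,"wz":0}]' | sed -n 2,4p
python3 -m creep '[{"x":0,"y":0,"z":-0.02,"wx":0,"wy":0,"wz":0},{"x":0,"y":0,"z":-0.035,"wx":0,"wy":0,"wz":0},{"x":0,"y":0,"z":-0.04,"wx":0,"wy":0,"wz":0},{"x":0,"y":0,"z":-0.04,"wx":0,"wy":0,"wz":0},{"x":0,"y":0,"z":-0.04,"wx":0,"wy":0,"wz":0}]' | sed -n 2,4p
python3 -m creep '[{"x":0,"y":0,"z":0,"wx":0,"wy":0,"wz":0},{"x":0,"y":0,"z":0,"wx":0,"wy":0,"wz":0},{"x":0,"y":0,"z":0,"wx":0,"wy":0,"wz":0},{"x":0,"y":0,"z":0,"wx":0,"wy":0,"wz":0},{"x":0,"y":0,"z":0,"wx":0,"wy":0,"wz":0}]' 1 110
python3 -m creep '[{"x":0,"y":0,"z":0,"wx":0,"wy":0,"wz":0},{"x":0,"y":0,"z":0,"wx":0,"wy":0,"wz":0},{"x":0,"y":0,"z":0,"wx":0,"wy":0,"wz":0},{"x":0,"y":0,"z":0,"wx":0,"wy":0,"wz":0},{"x":0,"y":0,"z":0,"wx":0,"wy":0,"wz":0}]'
python3 -m creep '[{"x":0,"y":0,"z":0.02,"wx":0,"wy":0,"wz":0},{"x":0,"y":0,"z":0.06,"wx":0,"wy":0,"wz":0},{"x":0,"y":0,"z":0.1,"wx":0,"wy":0,"wz":0},{"x":0,"y":0,"z":0.14,"wx":0,"wy":0,"wz":0},{"x":0,"y":0,"z":0.18,"wx":0,"wy":0,"wz":0}]'
```

```text
tcp_pos: [537.0, -224.8, 210.7]
ee_rot: [0.0, 0.984, -0.177, -0.0]
tcp_pos: [536.3, -222.6, 69.0]
ee_rot: [-0.0, 0.984, -0.176, -0.001]
force: [0.2, 0.7, 0.2]
tcp_pos: [538.7, -223.0, 52.9]
ee_rot: [0.001, 0.985, -0.175, 0.001]
force: [-0.5, -0.2, 1.1]
clock: 8.17
tcp_pos: [537.8, -222.3, 51.6]
ee_rot: [0.0, 0.985, -0.175, 0.0]
force: [0.1, -0.9, -0.8]
width: 25.6
grip_force: 0.0
clock: 8.58
tcp_pos: [537.8, -222.3, 51.7]
ee_rot: [-0.0, 0.985, -0.175, 0.0]
force: [-1.0, 1.5, 4.3]
width: 10.0
grip_force: 108.1
clock: 9.0
tcp_pos: [536.6, -221.7, 141.1]
ee_rot: [-0.0, 0.985, -0.175, -0.001]
force: [0.3, -0.6, -3.7]
width: 10.2
grip_force: 107.4
```

```bash
python3 -m creep '[{"x":-0.009,"y":0.062,"z":0.021,"wx":0,"wy":0,"wz":0.009},{"x":-0.018,"y":0.124,"z":0.042,"wx":0,"wy":0,"wz":0.018},{"x":-0.027,"y":0.186,"z":0.063,"wx":0,"wy":0,"wz":0.027},{"x":-0.036,"y":0.248,"z":0.084,"wx":0,"wy":0,"wz":0.036},{"x":-0.046,"y":0.309,"z":0.107,"wx":0,"wy":0,"wz":0.044}]' | sed -n 2,4p
python3 -m creep '[{"x":-0.009,"y":0.062,"z":0.021,"wx":0,"wy":0,"wz":0.009},{"x":-0.018,"y":0.124,"z":0.042,"wx":0,"wy":0,"wz":0.018},{"x":-0.027,"y":0.186,"z":0.063,"wx":0,"wy":0,"wz":0.027},{"x":-0.036,"y":0.248,"z":0.084,"wx":0,"wy":0,"wz":0.036},{"x":-0.046,"y":0.309,"z":0.107,"wx":0,"wy":0,"wz":0.044}]' | sed -n 2,4p
python3 -m creep '[{"x":-0.009,"y":0.062,"z":0.021,"wx":0.0022,"wy":-0.0112,"wz":0},{"x":-0.018,"y":0.124,"z":0.042,"wx":0.0045,"wy":-0.0224,"wz":0},{"x":-0.027,"y":0.186,"z":0.063,"wx":0.0067,"wy":-0.0336,"wz":0},{"x":-0.036,"y":0.248,"z":0.084,"wx":0.009,"wy":-0.0448,"wz":0},{"x":-0.046,"y":0.309,"z":0.107,"wx":0.0112,"wy":-0.056,"wz":0}]' | sed -n 2,4p
python3 -m creep '[{"x":0,"y":0,"z":-0.02,"wx":0.0022,"wy":-0.0112,"wz":0},{"x":0,"y":0,"z":-0.04,"wx":0.0045,"wy":-0.0224,"wz":0},{"x":0,"y":0,"z":-0.06,"wx":0.0067,"wy":-0.0336,"wz":0},{"x":0,"y":0,"z":-0.08,"wx":0.009,"wy":-0.0448,"wz":0},{"x":0,"y":0,"z":-0.1,"wx":0.0112,"wy":-0.056,"wz":0}]'
cat > st.py <<'E'
from h import *
psi=.198;O=np.array([426.8,233.4,75.5])
F=(R.from_euler("z",psi)*R.from_euler("y",-np.radians(38))).as_matrix()
def show():
    s=env.sense();T=rq(s["ee_rot"]).as_matrix()
    v=F.T@T  # tool axes in face
    print("clock",round(s["clock"],2),"face pos",(F.T@(s["tcp_pos"]-O)).round(1),"pitch over face deg",np.degrees(np.arctan2(v[2,0],v[0,0])).round(2),"yaw err deg",np.degrees(np.arctan2(v[1,0],v[0,0])).round(2),"roll",np.degrees(v[2,1]).round(2),
     "F face",(F.T@s["force"]).round(1),"w",round(s["width"],1),"grip",round(s["grip_force"],0),"q6",s["joint_pos"].round(2))
def step(f): print("world fraction",(F@np.array(f)/500).round(4))
if __name__=="__main__": show()
E
python3 st.py
```

```text
tcp_pos: [513.1, -66.1, 194.1]
ee_rot: [-0.0, 0.999, -0.036, -0.001]
force: [0.6, 0.2, -3.5]
tcp_pos: [490.1, 88.2, 247.7]
ee_rot: [-0.0, 0.995, 0.102, -0.001]
force: [0.0, 1.2, -3.8]
tcp_pos: [467.1, 242.2, 301.0]
ee_rot: [-0.017, 0.979, 0.099, 0.178]
force: [0.8, 0.0, -4.4]
clock: 10.67
tcp_pos: [467.2, 240.9, 249.8]
ee_rot: [-0.034, 0.932, 0.094, 0.349]
force: [0.2, -0.7, -3.8]
width: 10.0
grip_force: 108.4
clock 10.67 face pos [139.6  -0.5 112. ] pitch over face deg 3.1 yaw err deg 0.22 roll 0.04 F face [-2.3 -0.7 -3.1] w 10.0 grip 108.0 q6 [ 0.29 -0.39  2.27 -0.11  0.55  1.73]
```

```bash
python3 -m creep '[{"x":0.001,"y":0,"z":-0.03,"wx":0,"wy":0,"wz":0},{"x":0.002,"y":0.001,"z":-0.06,"wx":0,"wy":0,"wz":0},{"x":0.003,"y":0.002,"z":-0.09,"wx":0,"wy":0,"wz":0},{"x":0.003,"y":0.002,"z":-0.104,"wx":0,"wy":0,"wz":0},{"x":0.003,"y":0.002,"z":-0.104,"wx":0,"wy":0,"wz":0}]' >/dev/null; python3 st.py
python3 -m creep '[{"x":0.006,"y":0.001,"z":-0.008,"wx":0,"wy":0,"wz":0},{"x":0.012,"y":0.0025,"z":-0.016,"wx":0,"wy":0,"wz":0},{"x":0.018,"y":0.0038,"z":-0.024,"wx":0,"wy":0,"wz":0},{"x":0.024,"y":0.005,"z":-0.032,"wx":0,"wy":0,"wz":0},{"x":0.024,"y":0.005,"z":-0.032,"wx":0,"wy":0,"wz":0}]' >/dev/null; python3 st.py
```

```text
clock 11.08 face pos [107.2  -0.2  69.1] pitch over face deg 2.68 yaw err deg 0.22 roll 0.08 F face [-3.7  0.1 -3.5] w 9.9 grip 108.0 q6 [ 0.29 -0.3   2.3  -0.14  0.43  1.77]
clock 11.5 face pos [1.11e+02 1.00e-01 4.99e+01] pitch over face deg 3.05 yaw err deg 0.2 roll 0.05 F face [-2.5 -0.1 -3. ] w 10.0 grip 108.0 q6 [ 0.29 -0.23  2.28 -0.16  0.38  1.78]
```

```bash
python3 -m creep '[{"x":0.002,"y":0,"z":-0.003,"wx":0,"wy":0,"wz":0},{"x":0.004,"y":0.001,"z":-0.005,"wx":0,"wy":0,"wz":0},{"x":0.006,"y":0.001,"z":-0.008,"wx":0,"wy":0,"wz":0},{"x":0.006,"y":0.001,"z":-0.008,"wx":0,"wy":0,"wz":0},{"x":0.006,"y":0.001,"z":-0.008,"wx":0,"wy":0,"wz":0}]' >/dev/null; python3 st.py
python3 -m creep '[{"x":0.001,"y":0,"z":-0.0016,"wx":0,"wy":0,"wz":0},{"x":0.0024,"y":0,"z":-0.003,"wx":0,"wy":0,"wz":0},{"x":0.0036,"y":0.0007,"z":-0.0047,"wx":0,"wy":0,"wz":0},{"x":0.0036,"y":0.0007,"z":-0.0047,"wx":0,"wy":0,"wz":0},{"x":0.0036,"y":0.0007,"z":-0.0047,"wx":0,"wy":0,"wz":0}]' >/dev/null; python3 st.py
```

```text
clock 11.92 face pos [1.111e+02 1.000e-01 4.550e+01] pitch over face deg 3.12 yaw err deg 0.2 roll 0.03 F face [-3.4 -0.4 -3.3] w 10.2 grip 108.0 q6 [ 0.28 -0.22  2.28 -0.16  0.37  1.78]
clock 12.33 face pos [1.111e+02 1.000e-01 4.260e+01] pitch over face deg 3.12 yaw err deg 0.2 roll 0.03 F face [-3.5 -0.4  1.6] w 9.7 grip 109.0 q6 [ 0.28 -0.21  2.27 -0.16  0.36  1.78]
```

```bash
python3 -m creep '[{"x":-0.008,"y":-0.001,"z":-0.006,"wx":0,"wy":0,"wz":0},{"x":-0.015,"y":-0.003,"z":-0.011,"wx":0,"wy":0,"wz":0},{"x":-0.022,"y":-0.004,"z":-0.016,"wx":0,"wy":0,"wz":0},{"x":-0.026,"y":-0.005,"z":-0.019,"wx":0,"wy":0,"wz":0},{"x":-0.026,"y":-0.005,"z":-0.019,"wx":0,"wy":0,"wz":0}]' >/dev/null; python3 st.py
python3 -m creep '[{"x":-0.002,"y":-0.0003,"z":-0.001,"wx":0,"wy":0,"wz":0},{"x":-0.003,"y":-0.0006,"z":-0.002,"wx":0,"wy":0,"wz":0},{"x":-0.0046,"y":-0.0009,"z":-0.0037,"wx":0,"wy":0,"wz":0},{"x":-0.0046,"y":-0.0009,"z":-0.0037,"wx":0,"wy":0,"wz":0},{"x":-0.0046,"y":-0.0009,"z":-0.0037,"wx":0,"wy":0,"wz":0}]' >/dev/null; python3 st.py
```

```text
clock 12.75 face pos [92.5  0.1 42.8] pitch over face deg 2.92 yaw err deg 0.22 roll 0.05 F face [-2.5  0.2 -2.6] w 10.0 grip 109.0 q6 [ 0.29 -0.22  2.31 -0.18  0.35  1.8 ]
clock 13.17 face pos [91.8  0.2 43.2] pitch over face deg 3.11 yaw err deg 0.2 roll 0.04 F face [-2.4 -1.  -3.2] w 10.1 grip 109.0 q6 [ 0.29 -0.23  2.32 -0.18  0.34  1.8 ]
```

```bash
python3 -m creep '[{"x":-0.002,"y":-0.0004,"z":-0.002,"wx":0,"wy":0,"wz":0},{"x":-0.004,"y":-0.0008,"z":-0.0045,"wx":0,"wy":0,"wz":0},{"x":-0.004,"y":-0.0008,"z":-0.0045,"wx":0,"wy":0,"wz":0},{"x":-0.004,"y":-0.0008,"z":-0.0045,"wx":0,"wy":0,"wz":0},{"x":-0.004,"y":-0.0008,"z":-0.0045,"wx":0,"wy":0,"wz":0}]' >/dev/null; python3 st.py
python3 -m creep '[{"x":-0.002,"y":-0.0004,"z":-0.002,"wx":0,"wy":0,"wz":0},{"x":-0.003,"y":-0.0006,"z":-0.0034,"wx":0,"wy":0,"wz":0},{"x":-0.003,"y":-0.0006,"z":-0.0034,"wx":0,"wy":0,"wz":0},{"x":-0.003,"y":-0.0006,"z":-0.0034,"wx":0,"wy":0,"wz":0},{"x":-0.003,"y":-0.0006,"z":-0.0034,"wx":0,"wy":0,"wz":0}]' >/dev/null; python3 st.py
```

```text
clock 13.58 face pos [88.9  0.2 42.7] pitch over face deg 3.12 yaw err deg 0.2 roll 0.03 F face [-3.2 -0.2 -3.6] w 10.3 grip 109.0 q6 [ 0.29 -0.23  2.32 -0.18  0.34  1.81]
clock 14.0 face pos [87.1  0.2 42.4] pitch over face deg 3.16 yaw err deg 0.19 roll 0.03 F face [-0.7 -0.5 -2.4] w 10.2 grip 109.0 q6 [ 0.29 -0.23  2.32 -0.18  0.33  1.81]
```

```bash
python3 -m creep '[{"x":0.0002,"y":0,"z":-0.002,"wx":0,"wy":0,"wz":0},{"x":0.0003,"y":0,"z":-0.0036,"wx":0,"wy":0,"wz":0},{"x":0.0003,"y":0,"z":-0.0036,"wx":0,"wy":0,"wz":0},{"x":0.0003,"y":0,"z":-0.0036,"wx":0,"wy":0,"wz":0},{"x":0.0003,"y":0,"z":-0.0036,"wx":0,"wy":0,"wz":0}]' >/dev/null; python3 st.py
```

```text
clock 14.42 face pos [86.8  0.3 41.1] pitch over face deg 3.25 yaw err deg 0.18 roll 0.02 F face [ 1.7  0.5 -2. ] w 9.9 grip 109.0 q6 [ 0.29 -0.22  2.32 -0.19  0.33  1.81]
```

```bash
python3 -m creep '[{"x":0.001,"y":0.0002,"z":-0.001,"wx":0,"wy":0,"wz":0},{"x":0.0018,"y":0.0004,"z":-0.0024,"wx":0,"wy":0,"wz":0},{"x":0.0018,"y":0.0004,"z":-0.0024,"wx":0,"wy":0,"wz":0},{"x":0.0018,"y":0.0004,"z":-0.0024,"wx":0,"wy":0,"wz":0},{"x":0.0018,"y":0.0004,"z":-0.0024,"wx":0,"wy":0,"wz":0}]' >/dev/null; python3 st.py
```

```text
clock 14.83 face pos [86.7  0.4 39.7] pitch over face deg 3.24 yaw err deg 0.21 roll 0.02 F face [0.1 0.2 7. ] w 9.9 grip 110.0 q6 [ 0.29 -0.22  2.32 -0.19  0.32  1.81]
```

```bash
python3 -m creep '[{"x":0,"y":0,"z":0,"wx":0,"wy":0,"wz":0},{"x":0,"y":0,"z":0,"wx":0,"wy":0,"wz":0},{"x":0,"y":0,"z":0,"wx":0,"wy":0,"wz":0},{"x":0,"y":0,"z":0,"wx":0,"wy":0,"wz":0},{"x":0,"y":0,"z":0,"wx":0,"wy":0,"wz":0}]' -1 60 >/dev/null; python3 st.py
python3 -m creep '[{"x":-0.01,"y":-0.002,"z":0.012,"wx":0,"wy":0,"wz":0},{"x":-0.03,"y":-0.006,"z":0.036,"wx":0,"wy":0,"wz":0},{"x":-0.05,"y":-0.01,"z":0.06,"wx":0,"wy":0,"wz":0},{"x":-0.08,"y":-0.016,"z":0.094,"wx":0,"wy":0,"wz":0},{"x":-0.103,"y":-0.021,"z":0.121,"wx":0,"wy":0,"wz":0}]' >/dev/null; python3 st.py
python3 -m creep '[{"x":-0.02,"y":-0.004,"z":0.024,"wx":0,"wy":0,"wz":0},{"x":-0.05,"y":-0.01,"z":0.06,"wx":0,"wy":0,"wz":0},{"x":-0.08,"y":-0.016,"z":0.094,"wx":0,"wy":0,"wz":0},{"x":-0.08,"y":-0.016,"z":0.094,"wx":0,"wy":0,"wz":0},{"x":-0.08,"y":-0.016,"z":0.094,"wx":0,"wy":0,"wz":0}]' >/dev/null; python3 st.py
python3 - <<'E'
from h import *
import pickle
p,c,s=snap("wrist","w4.png");pickle.dump((p,s),open("w4.pkl","wb"))
E
```

```text
clock 15.25 face pos [85.2  0.2 39.1] pitch over face deg 3.08 yaw err deg 0.22 roll 0.04 F face [ 0.1 -0.4  0. ] w 69.7 grip 0.0 q6 [ 0.29 -0.22  2.32 -0.19  0.33  1.81]
clock 15.67 face pos [8.100e+01 1.000e-01 1.201e+02] pitch over face deg 3.09 yaw err deg 0.22 roll 0.03 F face [-0.1  0.1 -0.2] w 85.6 grip 0.0 q6 [ 0.3  -0.51  2.4  -0.14  0.54  1.76]
clock 16.08 face pos [ 79.2   0.2 182.2] pitch over face deg 3.31 yaw err deg 0.21 roll 0.01 F face [-0.1 -0.8 -0.3] w 85.6 grip 0.0 q6 [ 0.32 -0.73  2.43 -0.12  0.72  1.75]
```

View pics/w4.png

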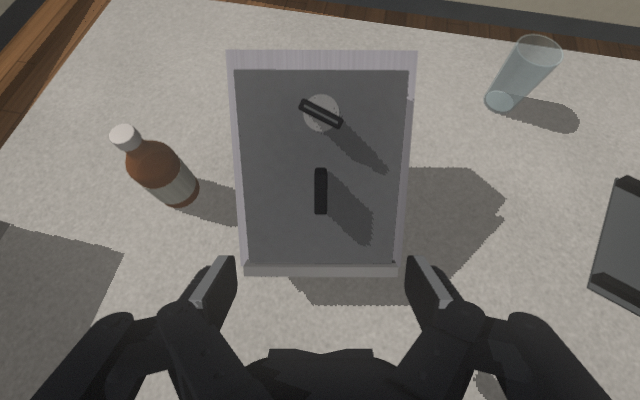

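The wrist view shows the cover standing on the ledge: head edge from (234,70) to (409,70), foot edge at (246,264) to (397,262), margins about equal on both sides. The rib is at (321,191), the wing at (321,114) and the bottle at (150,170), untouched. I measure the wing in the cover frame.

```bash
cat > wing.py <<'E'
from st import *
import pickle
def cover(p3=3.1):
    C=F@R.from_euler("y",-np.radians(p3)).as_matrix()
    P=O+F@np.array([86.7,.4,39.7]); return C,P-C@np.array([-9.4,0,30.])
if __name__=="__main__":
    p,s=pickle.load(open("w4.pkl","rb"));c=cam(p,s);g=p["image"].astype(float).mean(2);C,P=cover()
    for n,(r0,r1,c0,c1),z in [("wing",(94,134,293,348),36),("rib",(162,220,308,327),36)]:
        m=(g[r0:r1,c0:c1]<42).astype(np.uint8);k,l,st_,ce=cv2.connectedComponentsWithStats(m);i=1+st_[1:,4].argmax()
        q=cv2.minAreaRect(np.argwhere(l==i)[:,::-1].astype(np.float32));b=cv2.boxPoints(q)+[c0,r0]
        W=(onplane(c,b,P+C[:,2]*z,C[:,2])-P)@C
        e=W[1]-W[0];e2=W[2]-W[1];e=e if np.linalg.norm(e)>np.linalg.norm(e2) else e2
        print(n,st_[i,4],b.round(1).tolist(),W.mean(0).round(1),np.linalg.norm(W[1]-W[0]).round(1),np.linalg.norm(e2).round(1),"ang",np.arctan2(e[1],e[0]).round(3))
    px=[(234.5,70),(409.5,70),(397,263),(246,265)]
    print("cover corners",((onplane(c,px,P+C[:,2]*6,C[:,2])-P)@C).round(1).tolist())
    print("ledge ends face",((onplane(c,[(244,270),(398,270)],O+F[:,2]*18,F[:,2])-O)@F).round(1).tolist())
    print([g[r,q].round() for r,q in [(114,320),(185,320),(130,345),(100,300)]])
E
python3 wing.py
```

```text
wing 341 [[297.4, 107.9], [302.5, 98.1], [343.5, 119.3], [338.4, 129.1]] [62.2 -0.  36. ] 9.1 38.8 ang -2.026
rib 548 [[315.0, 168.0], [326.0, 168.0], [326.0, 213.0], [315.0, 213.0]] [-6.3 -0.1 36. ] 9.9 43.2 ang -3.132
cover corners [[99.5, 78.6, 6.0], [100.0, -80.8, 6.0], [-98.4, -86.0, 6.0], [-101.6, 83.0, 6.0]]
ledge ends face [[-6.4, 84.0, 18.0], [-5.7, -85.2, 18.0]]
[np.float64(75.0), np.float64(34.0), np.float64(64.0), np.float64(80.0)]
```

```bash
python3 - <<'E'
from wing import *
C,P=cover();s=env.sense();t=s["tcp_pos"];print("tcp in cover",((t-P)@C).round(1))
a=P+C@np.array([62,0,90.]);print("to above wing",((a-t)/500).round(4));print("down 61",(C@np.array([0,0,-61])/500).round(4));print("rotvec half",(C[:,2]*1.115/2/2/np.pi).round(4))
E
```

```text
tcp in cover [-10.4  -0.3 171.6]
to above wing [ 0.2121  0.0432 -0.0278]
down 61 [ 0.0786  0.0158 -0.0919]
rotvec half [-0.0572 -0.0115  0.0669]
```

```bash
python3 -m creep '[{"x":0.022,"y":0.0044,"z":-0.003,"wx":-0.0114,"wy":-0.0023,"wz":0.0134},{"x":0.044,"y":0.009,"z":-0.006,"wx":-0.0229,"wy":-0.0046,"wz":0.0268},{"x":0.066,"y":0.013,"z":-0.009,"wx":-0.0343,"wy":-0.0069,"wz":0.0401},{"x":0.088,"y":0.018,"z":-0.012,"wx":-0.0458,"wy":-0.0092,"wz":0.0535},{"x":0.106,"y":0.0216,"z":-0.014,"wx":-0.0572,"wy":-0.0115,"wz":0.0669}]' -0.06 60 >/dev/null
python3 -m creep '[{"x":0.022,"y":0.0044,"z":-0.003,"wx":-0.0114,"wy":-0.0023,"wz":0.0134},{"x":0.044,"y":0.009,"z":-0.006,"wx":-0.0229,"wy":-0.0046,"wz":0.0268},{"x":0.066,"y":0.013,"z":-0.009,"wx":-0.0343,"wy":-0.0069,"wz":0.0401},{"x":0.088,"y":0.018,"z":-0.012,"wx":-0.0458,"wy":-0.0092,"wz":0.0535},{"x":0.106,"y":0.0216,"z":-0.014,"wx":-0.0572,"wy":-0.0115,"wz":0.0669}]' >/dev/null
python3 -m creep '[{"x":0,"y":0,"z":0,"wx":0,"wy":0,"wz":0},{"x":0,"y":0,"z":0,"wx":0,"wy":0,"wz":0},{"x":0,"y":0,"z":0,"wx":0,"wy":0,"wz":0},{"x":0,"y":0,"z":0,"wx":0,"wy":0,"wz":0},{"x":0,"y":0,"z":0,"wx":0,"wy":0,"wz":0}]' >/dev/null
cat > tc.py <<'E'
from wing import *
C,P=cover();s=env.sense();t=s["tcp_pos"];v=C.T@rq(s["ee_rot"]).as_matrix()
print(round(s["clock"],2),"tcp cover",((t-P)@C).round(1),"tool x ang",np.arctan2(v[1,0],v[0,0]).round(3),"tool z",v[:,2].round(3),"F cover",(C.T@s["force"]).round(1),"Tq",(C.T@s["torque"]).round(2),"w",round(s["width"],1),"grip",round(s["grip_force"]),"q",s["joint_pos"].round(2))
E
python3 tc.py
```

```text
17.38 tcp cover [61.7  0.  90.4] tool x ang 1.118 tool z [ 0.  0. -1.] F cover [ 0.1 -0.4  0.5] Tq [-0.02  0.29 -0.02] w 45.4 grip 0 q [ 0.29 -0.34  2.23 -0.11  0.54  0.61]
```

```bash
python3 -m creep '[{"x":0.02,"y":0.004,"z":-0.0234,"wx":0,"wy":0,"wz":0},{"x":0.04,"y":0.008,"z":-0.0468,"wx":0,"wy":0,"wz":0},{"x":0.06,"y":0.012,"z":-0.07,"wx":0,"wy":0,"wz":0},{"x":0.0786,"y":0.0158,"z":-0.0919,"wx":0,"wy":0,"wz":0},{"x":0.0786,"y":0.0158,"z":-0.0919,"wx":0,"wy":0,"wz":0}]' >/dev/null; python3 tc.py
python3 -m creep '[{"x":0,"y":0,"z":0,"wx":0,"wy":0,"wz":0},{"x":0,"y":0,"z":0,"wx":0,"wy":0,"wz":0},{"x":0,"y":0,"z":0,"wx":0,"wy":0,"wz":0},{"x":0,"y":0,"z":0,"wx":0,"wy":0,"wz":0},{"x":0,"y":0,"z":0,"wx":0,"wy":0,"wz":0}]' 1 40 >/dev/null; python3 tc.py
```

```text
17.8 tcp cover [60.3 -0.2 27.9] tool x ang 1.118 tool z [-0.003 -0.    -1.   ] F cover [-0.   0.3  0.2] Tq [-0.01  0.3   0.03] w 45.3 grip 0 q [ 0.28 -0.16  2.18 -0.13  0.41  0.63]
18.22 tcp cover [63.3  0.2 30.2] tool x ang 1.119 tool z [ 0.003  0.001 -1.   ] F cover [ 0.2 -0.2  4.7] Tq [-0.07  0.24  0.04] w 9.3 grip 45 q [ 0.28 -0.16  2.18 -0.13  0.41  0.63]
```

```bash
python3 -m creep '[{"x":0,"y":0,"z":0,"wx":0.0114,"wy":0.0023,"wz":-0.0134},{"x":0,"y":0,"z":0,"wx":0.0229,"wy":0.0046,"wz":-0.0268},{"x":0,"y":0,"z":0,"wx":0.0343,"wy":0.0069,"wz":-0.0401},{"x":0,"y":0,"z":0,"wx":0.0458,"wy":0.0092,"wz":-0.0535},{"x":0,"y":0,"z":0,"wx":0.0572,"wy":0.0115,"wz":-0.0669}]' >/dev/null; python3 tc.py
python3 -m creep '[{"x":0,"y":0,"z":0,"wx":0.0114,"wy":0.0023,"wz":-0.0134},{"x":0,"y":0,"z":0,"wx":0.0229,"wy":0.0046,"wz":-0.0268},{"x":0,"y":0,"z":0,"wx":0.0343,"wy":0.0069,"wz":-0.0401},{"x":0,"y":0,"z":0,"wx":0.0458,"wy":0.0092,"wz":-0.0535},{"x":0,"y":0,"z":0,"wx":0.0572,"wy":0.0115,"wz":-0.0669}]' >/dev/null; python3 tc.py
python3 -m creep '[{"x":0,"y":0,"z":0,"wx":0,"wy":0,"wz":0},{"x":0,"y":0,"z":0,"wx":0,"wy":0,"wz":0},{"x":0,"y":0,"z":0,"wx":0,"wy":0,"wz":0},{"x":0,"y":0,"z":0,"wx":0,"wy":0,"wz":0},{"x":0,"y":0,"z":0,"wx":0,"wy":0,"wz":0}]' >/dev/null; python3 tc.py
python3 - <<'E'
from h import *
import pickle
p,c,s=snap("wrist","w5.png");pickle.dump((p,s),open("w5.pkl","wb"))
E
```

```text
18.63 tcp cover [63.4 -0.2 30.2] tool x ang 0.557 tool z [ 0.003 -0.    -1.   ] F cover [ 0.2 -3.   4.6] Tq [-0.5   0.21  0.11] w 9.3 grip 45 q [ 0.28 -0.16  2.17 -0.13  0.41  1.19]
19.05 tcp cover [63.3 -0.  29.8] tool x ang -0.002 tool z [ 0.003 -0.    -1.   ] F cover [ 1.8 -0.6 -1.8] Tq [-0.08 -0.06  0.05] w 9.5 grip 44 q [ 0.28 -0.16  2.17 -0.13  0.41  1.75]
19.47 tcp cover [63.3  0.  29.7] tool x ang 0.005 tool z [ 0.003 -0.    -1.   ] F cover [ 3.7 -0.3 -1.8] Tq [-0.17 -0.43  0.03] w 9.0 grip 44 q [ 0.28 -0.16  2.17 -0.13  0.41  1.75]
```

View pics/w5.png

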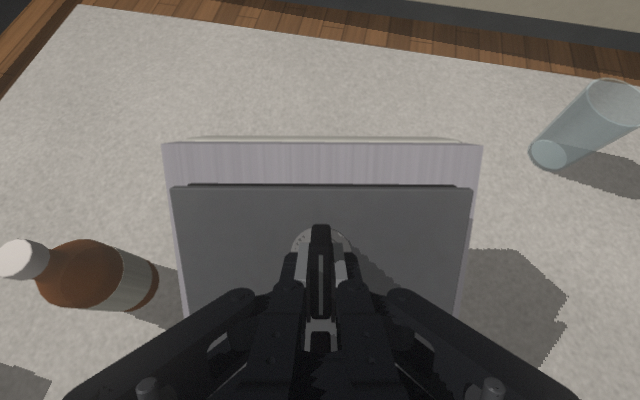

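The wrist view shows the wing gripped at (320,260), now parallel to the cover's x. The cover's head edge runs along row 187 from x = 170 to 473, centred within the frame (163 to 482). Next I lower it so the key enters the slot.

```bash
python3 -m creep '[{"x":0.003,"y":0.0006,"z":-0.003,"wx":-0.0004,"wy":0.0021,"wz":0},{"x":0.006,"y":0.0012,"z":-0.006,"wx":-0.0008,"wy":0.0042,"wz":0},{"x":0.009,"y":0.0018,"z":-0.009,"wx":-0.0012,"wy":0.0063,"wz":0},{"x":0.0122,"y":0.0025,"z":-0.0127,"wx":-0.0017,"wy":0.0084,"wz":0},{"x":0.0122,"y":0.0025,"z":-0.0127,"wx":-0.0017,"wy":0.0084,"wz":0}]' >/dev/null; python3 st.py
python3 -m creep '[{"x":0,"y":0,"z":0,"wx":0,"wy":0,"wz":0},{"x":0,"y":0,"z":0,"wx":0,"wy":0,"wz":0},{"x":0,"y":0,"z":0,"wx":0,"wy":0,"wz":0},{"x":0,"y":0,"z":0,"wx":0,"wy":0,"wz":0},{"x":0,"y":0,"z":0,"wx":0,"wy":0,"wz":0}]' >/dev/null; python3 st.py
```

```text
clock 19.93 face pos [160.8   0.4  34.3] pitch over face deg 0.15 yaw err deg 0.22 roll 0.03 F face [ 5.9 -0.6 -1.6] w 9.0 grip 44.0 q6 [ 0.27 -0.12  2.14 -0.11  0.47  1.72]
clock 20.35 face pos [160.8   0.4  34.5] pitch over face deg 0.24 yaw err deg 0.23 roll 0.02 F face [ 6.6 -1.4 -1.4] w 9.2 grip 44.0 q6 [ 0.27 -0.12  2.14 -0.11  0.46  1.72]
```

```bash
python3 -m creep '[{"x":0.003,"y":0.0006,"z":-0.0025,"wx":0,"wy":0,"wz":0},{"x":0.0064,"y":0.0013,"z":-0.005,"wx":0,"wy":0,"wz":0},{"x":0.0064,"y":0.0013,"z":-0.005,"wx":0,"wy":0,"wz":0},{"x":0.0064,"y":0.0013,"z":-0.005,"wx":0,"wy":0,"wz":0},{"x":0.0064,"y":0.0013,"z":-0.005,"wx":0,"wy":0,"wz":0}]' - 90 >/dev/null; python3 st.py
python3 -m creep '[{"x":0.0012,"y":0.0002,"z":-0.0016,"wx":0,"wy":0,"wz":0},{"x":0.0024,"y":0.0005,"z":-0.0032,"wx":0,"wy":0,"wz":0},{"x":0.0024,"y":0.0005,"z":-0.0032,"wx":0,"wy":0,"wz":0},{"x":0.0024,"y":0.0005,"z":-0.0032,"wx":0,"wy":0,"wz":0},{"x":0.0024,"y":0.0005,"z":-0.0032,"wx":0,"wy":0,"wz":0}]' >/dev/null; python3 st.py
```

```text
clock 20.77 face pos [160.8   0.5  30.6] pitch over face deg 0.1 yaw err deg 0.23 roll 0.03 F face [ 3.3 -2.4  3.9] w 8.1 grip 92.0 q6 [ 0.27 -0.11  2.13 -0.11  0.46  1.72]
clock 21.18 face pos [160.9   0.5  29.5] pitch over face deg 0.04 yaw err deg 0.26 roll 0.05 F face [-0.1 -4.4 23. ] w 8.5 grip 95.0 q6 [ 0.27 -0.11  2.13 -0.11  0.46  1.72]
```

```bash
python3 - <<'E'
from st import *
s=env.sense();print("torque face",(F.T@s["torque"]).round(2),"at tcp lever",(F.T@np.cross(F@[0,0,0],s["force"])).round(2),(F.T@s["force"]).round(1))
import pickle
for n in ["top","scene"]:
    p=env.snapshot(n);c=cam(p)
    X=[O+F@np.array(q) for q in ([0,80,6],[0,-80,6],[200,-80,6],[200,80,6])];print(n,proj(c,X).round(1).tolist())
    pickle.dump(p,open(n+"5.pkl","wb"))
E
```

```text
torque face [-0.67  0.47 -0.05] at tcp lever [0. 0. 0.] [-0.1 -4.4 23. ]
top [[207.8, 273.5], [261.5, 261.2], [244.5, 203.1], [186.3, 216.0]]
scene [[341.5, 137.9], [313.1, 164.0], [358.9, 154.3], [387.5, 125.8]]
```

```bash
python3 -m creep '[{"x":0.0003,"y":-0.0002,"z":-0.0003,"wx":0,"wy":0,"wz":0},{"x":0.0006,"y":-0.0003,"z":-0.0006,"wx":0,"wy":0,"wz":0},{"x":0.0006,"y":-0.0003,"z":-0.0006,"wx":0,"wy":0,"wz":0},{"x":0.0006,"y":-0.0003,"z":-0.0006,"wx":0,"wy":0,"wz":0},{"x":0.0006,"y":-0.0003,"z":-0.0006,"wx":0,"wy":0,"wz":0}]' >/dev/null; python3 st.py
python3 -m creep '[{"x":0,"y":0,"z":0,"wx":0,"wy":0,"wz":0},{"x":0,"y":0,"z":0,"wx":0,"wy":0,"wz":0},{"x":0,"y":0,"z":0,"wx":0,"wy":0,"wz":0},{"x":0,"y":0,"z":0,"wx":0,"wy":0,"wz":0},{"x":0,"y":0,"z":0,"wx":0,"wy":0,"wz":0}]' >/dev/null; python3 st.py
python3 - <<'E'
from st import *
p,c,s=snap("wrist");q,_,_=snap("scene");t,_,_=snap("top")
z=lambda im:cv2.resize(im,(400,300),interpolation=cv2.INTER_CUBIC)
a=np.vstack([np.hstack([z(p["image"][110:350,150:490]),z(q["image"][105:195,300:420])]),np.hstack([z(t["image"][185:290,165:305]),z(p["image"])])])
cv2.imwrite("pics/final.png",a[:,:,::-1])
print((F.T@s["torque"]).round(2))
E
```

```text
clock 21.7 face pos [161.    0.5  29.5] pitch over face deg 0.03 yaw err deg 0.27 roll 0.04 F face [-3.  -4.3 30.1] w 8.0 grip 96.0 q6 [ 0.27 -0.11  2.13 -0.11  0.46  1.72]
clock 22.12 face pos [161.    0.5  29.5] pitch over face deg 0.03 yaw err deg 0.27 roll 0.04 F face [-3.  -4.6 30.5] w 8.6 grip 96.0 q6 [ 0.27 -0.11  2.13 -0.11  0.46  1.72]
[-0.66  0.65  0.04]
```

View pics/final.png

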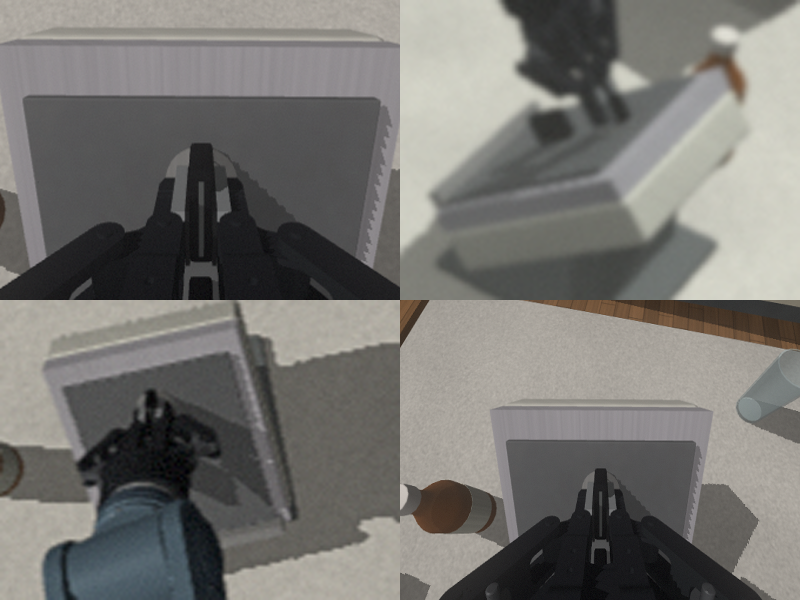

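The final composite shows the cover seated in the frame: the head edge is straight, the dark gasket is no longer visible above it (upper left, row 97), and the bottle and beaker are in place. I nudge it slightly toward the ledge to keep the foot loaded.

```bash
python3 -m creep '[{"x":-0.0005,"y":-0.0001,"z":-0.0004,"wx":0,"wy":0,"wz":0},{"x":-0.001,"y":-0.0002,"z":-0.0008,"wx":0,"wy":0,"wz":0},{"x":-0.001,"y":-0.0002,"z":-0.0008,"wx":0,"wy":0,"wz":0},{"x":-0.001,"y":-0.0002,"z":-0.0008,"wx":0,"wy":0,"wz":0},{"x":-0.001,"y":-0.0002,"z":-0.0008,"wx":0,"wy":0,"wz":0}]' >/dev/null; python3 st.py
python3 -m creep '[{"x":0,"y":0,"z":0,"wx":0,"wy":0,"wz":0},{"x":0,"y":0,"z":0,"wx":0,"wy":0,"wz":0},{"x":0,"y":0,"z":0,"wx":0,"wy":0,"wz":0},{"x":0,"y":0,"z":0,"wx":0,"wy":0,"wz":0},{"x":0,"y":0,"z":0,"wx":0,"wy":0,"wz":0}]' >/dev/null; python3 st.py
```

```text
clock 22.68 face pos [160.9   0.5  29.5] pitch over face deg 0.11 yaw err deg 0.26 roll 0.03 F face [-0.6 -3.6 27.5] w 8.4 grip 96.0 q6 [ 0.27 -0.11  2.13 -0.11  0.46  1.72]
clock 23.1 face pos [160.9   0.5  29.5] pitch over face deg 0.11 yaw err deg 0.27 roll 0.03 F face [-1.1 -4.2 27.7] w 8.2 grip 96.0 q6 [ 0.27 -0.11  2.13 -0.11  0.46  1.72]
```

```bash
python3 -c "
from workcell import env
print(env.finish_job())"
```

```text
the job is handed in; nothing more can be done
None
```

The job is handed in: the cover stands centred on the ledge, its fastener is turned with the key in the slot, and the arm is holding it pressed flush with about 28 N; I did not touch the beaker, bottle or screwdriver.

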